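Log a surface reading on a gel cassette

TASK

First squeeze the sprung trigger of the pistol-grip reader all the way in for a moment and let it spring back, so that it starts logging. Then draw the pen-like surface probe out of its holder and hold its sprung tip gently inside the ring mark (not the cross) of the gel cassette on the sloping rest, the probe square to the cassette's face and the tip pushed about half-way in, not to its stop; the program finishes while still holding the probe there. Leave the well plate, tub and bottle alone.

Things in the scene. Friction and masses are not known exactly. Their poses are not given: they have to be found in the camera images.
- reader_grip (a point): On the centre line of the fixed black grip bar of a pistol-grip reader lying on its side in a cradle, 60 mm above the table, at the place to squeeze. Bar: 26 mm thick (y), 47 to 73 mm above the table, from 52 mm to -x to 36 mm to +x, where the grey barrel (top 81 mm up) lies across. x, y level, z up; trigger on the +y side. A thin post is under the bar 30 mm to -x; base plate 8 mm thick.
- trigger_pad (a point): Middle of the outer face of the reader's grey trigger bar, 62 long, 10 thick, 24 mm high (48 to 72 mm above the table), about 40 mm from its upright hinge, which is 40 mm to +x and 22 mm to +y of reader_grip. At rest the free end stands out 0.25 rad; home, it is parallel to the grip, outer face 27 mm from the grip's centre line (40 mm over both; about 50 mm at rest).
- trigger (a joint): Trigger angle in rad: 0 at rest, grows as it is squeezed towards the grip, stop at 0.25. A spring returns it: about 2 N at the pad to start it, 6.5 N to hold it home.
- cassette_spot (a point): Centre of a thin dark ring mark, 21 mm across, flat on the face of the gel cassette: a clear and white plate 100 x 100 x 10 mm fixed on a white rest, sloping 0.30 rad down to its -x side. z is square to the face, outward; x up the slope, y level. A cross mark of like size is 42 mm to -y; a row of dark slots is on the high side. This point is about 54 mm above the table.
- probe_grip (a point): Centre of the surface probe's white square grip, 26 x 26 x 64 mm (32 mm each way; x, y square to its sides, z along the probe away from the tip). Below it a round steel stem, 16 mm across, 50 mm long, then the sprung tip. The probe starts upright in its holder, grip resting on the holder's top, stem inside. A 2 mm black cap is on top. Weighs about 0.11 to 0.18 kg.
- probe_point (a point): The very end of the probe's tip, a steel pin 8 mm across with a rounded end, on the probe's axis 100 mm from probe_grip when the tip is out; it stands 18 mm out of the stem.
- probe_tip (a joint): How far the probe's sprung tip is pushed in, in m: 0 out, stop at 0.011. Spring about 0.7 N at the start, 350 N/m more.
- probe: The probe as a whole: origin on its axis at the lower end of the square grip, 32 mm below probe_grip; axes as probe_grip.
- cassette: The gel cassette: origin at the middle of its underside, axes as cassette_spot; cassette_spot is at x = -18, y = 20, z = 10 mm.
- holder: Probe holder: fixed aluminium block 70 x 70 x 80 mm high with a hole 19 mm across and 74 mm deep in the middle of its top. Origin at the middle of its underside.
- well_plate: Bystander: plate of 48 purple conical wells, 85 x 125 x 28 mm, origin at the middle of its underside.
- tub: Bystander: white open plastic tub, 96 mm across, 120 mm high, origin at the middle of its underside.
- stain_bottle: Bystander: small amber bottle, 42 mm across, 85 mm high, origin at the middle of its underside.

How it is judged:
On the way, in this order (a step that is already met when the one before it is completed fails the run):
1. the trigger is squeezed home (value of joint trigger above 0.2 rad), for 0.2 s.
2. the trigger has sprung back (value of joint trigger below 0.04 rad), for 0.2 s.
3. the probe is drawn out of its holder (distance of probe_grip from where it was at the start of the episode above 0.055 m and contact force between probe and the fingers above 1 N), for 0.1 s.
At the end, for the whole second after the job is handed in: Gripper still holds the probe at rest, clear of its holder: point within 9 mm of the ring's centre, axis within 0.14 rad of square to the face, tip in by 2 to 9.5 mm, 0.4 to 8 N on the cassette; trigger back out (under 0.04 rad) (distance between probe_point and cassette_spot below 0.009 m and angle between the z axis of probe_grip and the z axis of cassette_spot, either way round below 0.14 rad and value of joint probe_tip between 0.002 and 0.0095 m and contact force between probe and cassette between 0.4 and 8 N and contact force between probe and the fingers above 1 N and contact force between probe and holder below 0.1 N and linear speed of probe below 0.02 m/s and value of joint trigger below 0.04 rad); the arm keeps its last pose, push and grip.
It fails at once if the probe is pushed hard on the cassette (over 15 N) (contact force between probe and cassette above 15 N).
It fails at once if the well plate, tub or bottle is moved by more than 30 mm (distance of any of well_plate, tub, stain_bottle from where it was at the start of the episode above 0.03 m).
It also fails if it takes over 58 s, if anything falls off the work surface, if the arm or the gripper's body presses on something with over 40 N, if the wrist force passes 120 N, or if a joint passes its speed limit or range.

ROBOT

A 7-joint arm with a two-finger parallel gripper is mounted at the origin on the work surface. World frame = base frame: x ahead of the robot, y to its left, z up, the work surface at z = 0. Lengths are in m, angles in rad, forces in N, time in s.
With the tool pointing down it reaches from about 0.35 to 0.9 m from the base axis. Payload 19.9 kg.
Tool frame: the origin (TCP) lies midway between the tips of the shut fingers; the grasp point (between the pads) lies 19 mm behind it (arm.grip_depth is the z of the grasp point in the tool frame, in m); z points along the fingers, y is the direction in which the jaws open and shut (so a half turn about z gives the same grasp; the last joint's range is limited). The gripper opens to 94 mm and grips with 3 to 60 N. Pads are 16 mm wide; open, the fingers measure 119 mm over their backs; the gripper's body (75 mm by 177 mm) begins 78 mm behind the grasp point.
Start: joints at [1.163, 0.417, -0.01, 1.614, 0.005, 1.111, -0.053], TCP at [0.224, -0.584, 0.205] pointing down, gripper open.
Joint ranges: [-2.81, 2.81], [-0.39, 2.02], [-1.27, 1.25], [0.06, 2.57], [-1.19, 4.33], [0.19, 2], [-2.82, 2.82]. Speed limits (rad/s): [1.89, 1.89, 2.39, 2.39, 3.01, 3.01, 3.01].

INTERFACE

Orientations are given as [roll, pitch, yaw] about the fixed x, y, z axes, in that order (R = Rz(yaw) Ry(pitch) Rx(roll)).
In Python, from station import arm gives the robot as it stands. The module is installed in compiled form; this text tells all that it offers.
- The arm moves only by the tool jog_arm, never from a script. Its argument "increments" is a list of rows, each an object with "xyz": the shift along the tool's x, y, z in mm, a list of three; "roll": the turn about the tool's z in degrees. In form: [{"xyz": [x, y, z], "roll": roll}, ...]. A call has 1 to 10 rows; each row shifts and turns the commanded pose from where the row before left it, along the tool's axes as they then stand; what a row does not reach is not made up. A row lasts 1/8 s, in which the tool goes at most 62.5 mm and 10.7 degrees, less where a joint would pass 70% of its speed; a pose out of reach is approached as far as the arm can. A call with a gripper value outside its range is refused whole. "jaw" is the opening, from -1 (shut) to 1 (fully open), set as the call begins (left out, the last holds). The fingers move at their own pace and stop on an object; "squeeze" is the grip in N (left out, the last holds). Time passes only in rows, so rows that do not move let the fingers close. It gives the time, the measured TCP pose, the force and the opening at its end, in the units of the state.
- arm.get_state(): the state, without advancing time (a new reading comes with each control period).
- arm.get_image(name): name is "scene" or "top" or "wrist"; returns a dict with "pixels" (400x640x3 uint8, blue, green, red), "intrinsics" (3x3 intrinsics, pixels), "xyz" and "attitude" of the camera in the world. Camera axes: x right, y up, looking along -z (the intrinsics and any distortion apply to the point x, -y, -z); pixel columns grow to the right and rows downward; lengths in m; the calibration is good to about 2 mm. The wrist camera is an equidistant fisheye: a pixel r from the principal point sees the ray r / f radians off the axis. A picture is of the moment at which its call begins. There is no depth.
- arm.hand_in(): hands the job in, once; it reports no verdict.
Trained networks look in a picture, given as the dict that the camera call returned (one of the last four; its "shot" number tells which), for a name from the list of things; names that differ only in an ending like _2 or _b are one class to them, and where a whole thing is asked for, a point or a joint stands for the part that bears it (a point fixed in the world has none). Each returns a list of dicts, best first, with "conf" (0 to 1); they miss things now and then, are a little off and sometimes report something else, mostly with a low value. They report only what shows in the picture. A call takes as long as a camera call.
- arm.spot_in(thing, picture): "at" ([row, column] in pixels, amid what is visible of it).
- arm.regions_of(thing, picture): "region" (400x640 bool, what is visible of it) and "at" ([row, column] in pixels, amid what is visible of it).
- arm.tip_of(thing, picture): "at" ([row, column] in pixels: a listed point, or the origin of a listed thing).
The state is a dict: "time_s": time; "joint_positions": joint angles; "qd": joint speeds; "tau": joint torques, N m; "position": TCP position; "eef_rot": TCP orientation; "force": force on the tool from outside, world axes, zero at the start; "ft_torque": the same for the moment, N m; "grip_width": finger opening in m.
Only numpy, scipy, OpenCV 4.12 (cv2) and the standard library are available. Lean on these libraries where they do the work, as an engineer would, in place of code of your own. Each camera call takes 0.05 s, during which the arm holds its last target. There are 200 camera calls.

## Working session

There is one attempt and no reset: what is moved stays moved. The work goes in short steps, Python scripts to look and compute and a tool call to move; the robot and the scene stay as the last step left them, time stands still between calls to the robot, and variables do not carry over. Pictures are saved under pics/ and viewed, about 8 in all and at most 12, crops included, and the job is handed in when it is done.

Besides the shell and the picture viewer there is one more tool, called after "Request:" in YAML: its name, and indented under it one key for each argument. jog_arm: Moves the arm, as the interface text tells. Its arguments: {"type":"object","properties":{"increments":{"type":"array","items":{"type":"object","properties":{"xyz":{"type":"array","items":{"type":"number"}},"roll":{"type":"number"}}}},"jaw":{"type":"number"},"squeeze":{"type":"number"}},"required":["increments"]}

```bash
mkdir -p pics; cat > h.py <<'E'
import numpy as np, cv2
from station import arm
from scipy.spatial.transform import Rotation as R
def rot(a):
    a=np.array(a,float)
    if a.shape==(3,3): return a
    if a.shape==(3,): return R.from_euler('xyz',a).as_matrix()
    raise ValueError(a)
def ray(p,rc,wrist=False):
    K=np.array(p['intrinsics']);u=(rc[1]-K[0,2])/K[0,0];v=(rc[0]-K[1,2])/K[1,1]
    if wrist:
        t=np.hypot(u,v);s=np.sin(t)/t if t>1e-9 else 1
        d=np.array([u*s,-v*s,-np.cos(t)])
    else: d=np.array([u,-v,-1.])
    d=rot(p['attitude'])@d
    return np.array(p['xyz']),d/np.linalg.norm(d)
def tri(rays):
    A=0;b=0
    for o,d in rays:
        M=np.eye(3)-np.outer(d,d);A=A+M;b=b+M@o
    x=np.linalg.solve(A,b)
    return x,[round(1000*np.linalg.norm((np.eye(3)-np.outer(d,d))@(x-o)),1) for o,d in rays]
def atz(r,z): o,d=r; return o+d*(z-o[2])/d[2]
E
python3 - <<'E'
from h import *
np.set_printoptions(precision=4,suppress=True)
ps={n:arm.get_image(n) for n in('scene','top','wrist')}
for n,p in ps.items():
    cv2.imwrite(f'pics/{n}0.png',p['pixels']); print(n,p['xyz'],p['attitude'],np.array(p['intrinsics']).tolist(),[k for k in p])
for t in ['reader_grip','trigger_pad','cassette_spot','probe_grip','probe_point','probe','cassette','holder','well_plate','tub','stain_bottle']:
    rs={}
    for n,p in ps.items():
        d=arm.tip_of(t,p)
        if d: rs[n]=ray(p,d[0]['at'],n=='wrist'); print(t,n,np.round(d[0]['at'],1),round(d[0]['conf'],2))
    if len(rs)>1:
        print('   ',list(rs),*tri(list(rs.values())))
        if 'wrist' in rs and len(rs)==3: print('   st',*tri([rs['scene'],rs['top']]))
print(arm.get_state())
a=np.vstack([ps['scene']['pixels'],ps['top']['pixels']]);cv2.imwrite('pics/a.png',cv2.resize(a,(480,600),interpolation=cv2.INTER_AREA))
E
```

```text
scene [ 1.1727 -0.5909  0.7646] [0.8762 0.0023 0.7638] [[421.80417984099427, 0.0, 320.34732534595634], [0.0, 421.80417984099427, 206.54072980059365], [0.0, 0.0, 1.0]] ['pixels', 'intrinsics', 'xyz', 'attitude', 'shot']
top [0.4939 0.005  1.0919] [ 0.1409 -0.001  -1.5867] [[380.3015201850778, 0.0, 323.50383930181687], [0.0, 380.3015201850778, 208.36336872886963], [0.0, 0.0, 1.0]] ['pixels', 'intrinsics', 'xyz', 'attitude', 'shot']
wrist [ 0.2943 -0.5544  0.3828] [-0.2687  0.0009 -1.2054] [[309.70691628693146, 0.0, 317.54626056586545], [0.0, 309.70691628693146, 201.05757833349315], [0.0, 0.0, 1.0]] ['pixels', 'intrinsics', 'xyz', 'attitude', 'shot']
reader_grip scene [247.7 197.4] 0.84
reader_grip top [261.3 431.9] 0.73
    ['scene', 'top'] [ 0.4902 -0.2884  0.0655] [np.float64(3.0), np.float64(3.0)]
trigger_pad scene [239.9 209.4] 0.54
trigger_pad top [261.8 419.2] 0.5
    ['scene', 'top'] [ 0.4893 -0.2543  0.0661] [np.float64(3.1), np.float64(3.1)]
cassette_spot scene [152.9 347.9] 0.6
cassette_spot top [270.4 227.9] 0.95
    ['scene', 'top'] [0.4757 0.258  0.0655] [np.float64(1.2), 
[... 844 characters left out ...]
 -0.0039] [np.float64(0.6), np.float64(0.6)]
stain_bottle scene [290.  297.4] 0.76
stain_bottle top [184.3 388.4] 0.7
    ['scene', 'top'] [ 0.7136 -0.1877  0.0134] [np.float64(0.6), np.float64(0.6)]
{'time_s': 1.8, 'joint_positions': array([ 1.1635,  0.4174, -0.0103,  1.6136,  0.0047,  1.1107, -0.053 ]), 'qd': array([-0.    ,  0.0004, -0.0016, -0.0014, -0.0005,  0.0004,  0.0001]), 'tau': array([  0.0006, -85.1018,   0.6388, -42.6294,  -0.0487,   0.0134,
         0.    ]), 'position': array([ 0.2236, -0.5836,  0.2054]), 'eef_rot': array([-3.1415,  0.    ,  0.3658]), 'force': array([-0.15  ,  0.3496,  0.169 ]), 'ft_torque': array([ 0.046 , -0.0221,  0.0284]), 'grip_width': 0.0941857252792986}
```

View pics/a.png

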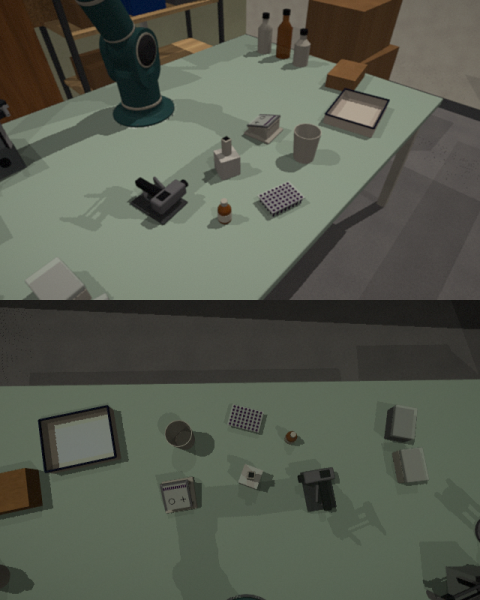

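View pics/top0.png

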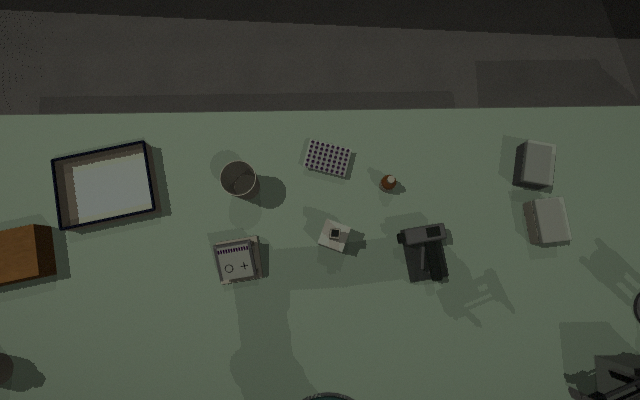

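Request:
jog_arm:
  increments:
    - {"xyz": [39,-26,-6]}
    - {"xyz": [39,-26,-6]}
    - {"xyz": [39,-26,-6]}
    - {"xyz": [39,-26,-6]}
    - {"xyz": [39,-26,-6]}
    - {"xyz": [39,-26,-5]}
    - {"xyz": [39,-26,-5]}
    - {"xyz": [39,-26,-5]}
    - {"xyz": [0,0,0],"roll": 6}
    - {"xyz": [0,0,0],"roll": 6}

```text
invalid input at $.increments[0]: expected keys xyz, roll
```

```bash
cat > look.py <<'E'
from h import *
import sys
np.set_printoptions(precision=4,suppress=True)
n=sys.argv[1];names=sys.argv[2:]
p=arm.get_image('wrist');np.save(f'pics/{n}.npy',{k:p[k] for k in('xyz','attitude','intrinsics')},allow_pickle=True)
cv2.imwrite(f'pics/{n}.png',p['pixels'])
s=arm.get_state();print(s['time_s'],s['position'],s['eef_rot'],s['force'],s['grip_width'])
for t in names:
    for d in arm.tip_of(t,p)[:1]:
        r=ray(p,d['at'],True);print(t,np.round(d['at'],1),round(d['conf'],2),'at z=.06',atz(r,.06))
E
python3 look.py w1 reader_grip trigger_pad
```

```text
1.85 [ 0.2235 -0.5836  0.2054] [-3.1415  0.      0.3657] [ 0.7487 -1.0425  1.2138] 0.09398944713344558
```

View pics/w1.png

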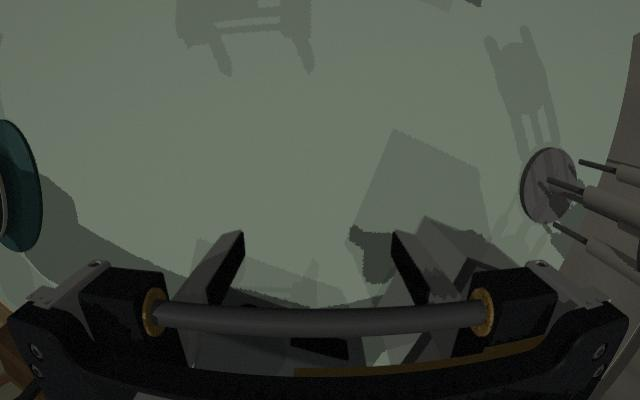

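Request:
jog_arm:
  increments:
    - {"xyz": [39,-26,-6],"roll": 0}
    - {"xyz": [39,-26,-6],"roll": 0}
    - {"xyz": [39,-26,-6],"roll": 0}
    - {"xyz": [39,-26,-6],"roll": 0}
    - {"xyz": [39,-26,-6],"roll": 0}
    - {"xyz": [39,-26,-5],"roll": 0}
    - {"xyz": [39,-26,-5],"roll": 0}
    - {"xyz": [39,-26,-5],"roll": 0}
    - {"xyz": [0,0,0],"roll": 6}
    - {"xyz": [0,0,0],"roll": 6}

```text
time_s: 3.2
position: [0.4408, -0.2774, 0.2506]
eef_rot: [3.141, -0.0, 0.154]
force: [0.2, -0.9, -0.1]
grip_width: 0.0941
```

```bash
python3 look.py w1 reader_grip trigger_pad
```

```text
3.25 [ 0.4407 -0.2776  0.2505] [ 3.1415 -0.0001  0.148 ] [ 0.2599 -0.3323  0.7202] 0.09394910528826934
reader_grip [142.  336.9] 0.94 at z=.06 [ 0.491  -0.2912  0.06  ]
trigger_pad [136.  305.1] 0.8 at z=.06 [ 0.4923 -0.2528  0.06  ]
```

View pics/w1.png

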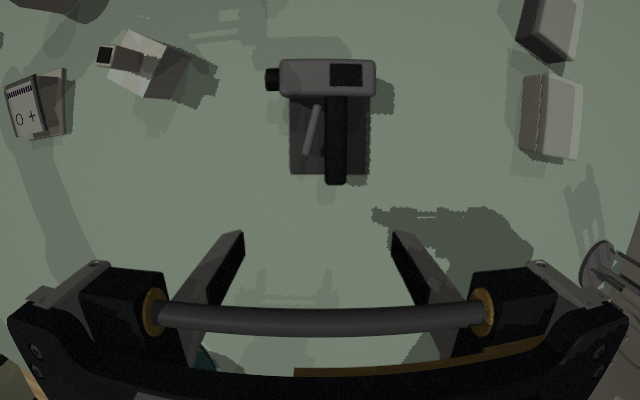

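Request:
jog_arm:
  increments:
    - {"xyz": [24,7,30],"roll": 0}
    - {"xyz": [23,6,40],"roll": 0}
    - {"xyz": [0,0,50],"roll": 0}
    - {"xyz": [0,0,50],"roll": 0}
    - {"xyz": [0,0,39],"roll": 0}
    - {"xyz": [0,0,0],"roll": 0}

```text
time_s: 4.1
position: [0.4874, -0.2826, 0.0393]
eef_rot: [-3.139, 0.004, 0.158]
force: [0.9, 0.6, 1.2]
grip_width: 0.0943
```

```bash
python3 look.py w2 reader_grip trigger_pad
```

```text
4.15 [ 0.4887 -0.2831  0.0413] [-3.1404  0.0012  0.158 ] [0.0735 0.0641 0.3454] 0.09406165542140475
reader_grip [250.4 332.8] 0.9 at z=.06 [ 0.493  -0.2886  0.06  ]
trigger_pad [246.9 268.6] 0.84 at z=.06 [ 0.4892 -0.2529  0.06  ]
```

View pics/w2.png

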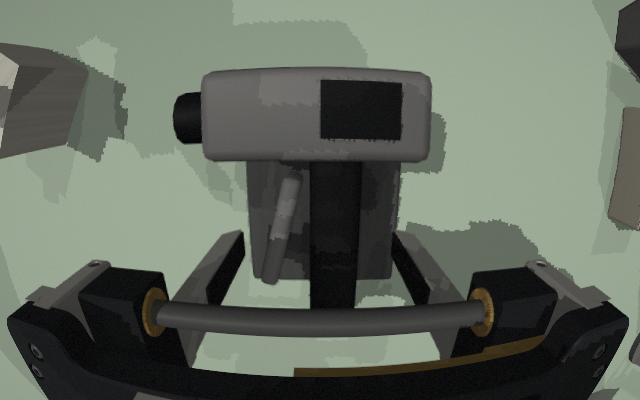

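The fingers (tips near columns 240 and 397) straddle both the black bar (310–360) and the trigger (265–300), and the barrel is clear ahead. I'll squeeze now.

Request:
jog_arm:
  increments:
    - {"xyz": [0,0,0],"roll": 0}
    - {"xyz": [0,0,0],"roll": 0}
    - {"xyz": [0,0,0],"roll": 0}
    - {"xyz": [0,0,0],"roll": 0}
    - {"xyz": [0,0,0],"roll": 0}
    - {"xyz": [0,0,0],"roll": 0}
    - {"xyz": [0,0,0],"roll": 0}
    - {"xyz": [0,0,0],"roll": 0}
  jaw: -1
  squeeze: 18

```text
time_s: 5.25
position: [0.4886, -0.2842, 0.0412]
eef_rot: [3.141, 0.0, 0.156]
force: [0.1, -5.4, -5.5]
grip_width: 0.0394
```

```bash
python3 look.py w3 reader_grip trigger_pad
```

```text
5.3 [ 0.4886 -0.2843  0.0412] [3.1409 0.0004 0.1557] [-0.0275 -5.1685 -6.8081] 0.03952477140076156
reader_grip [252.7 329.6] 0.86 at z=.06 [ 0.4915 -0.2889  0.06  ]
trigger_pad [251.4 281.8] 0.79 at z=.06 [ 0.4881 -0.2621  0.06  ]
```

Request:
jog_arm:
  increments:
    - {"xyz": [0,0,0],"roll": 0}
    - {"xyz": [0,0,0],"roll": 0}
    - {"xyz": [0,0,0],"roll": 0}
    - {"xyz": [0,0,0],"roll": 0}

```text
time_s: 5.9
position: [0.4886, -0.2843, 0.0412]
eef_rot: [3.141, 0.0, 0.156]
force: [-0.5, -5.1, -6.2]
grip_width: 0.0397
```

Request:
jog_arm:
  increments:
    - {"xyz": [0,0,0],"roll": 0}
    - {"xyz": [0,0,0],"roll": 0}
    - {"xyz": [0,0,0],"roll": 0}
    - {"xyz": [0,0,0],"roll": 0}
    - {"xyz": [0,0,0],"roll": 0}
    - {"xyz": [0,0,0],"roll": 0}
    - {"xyz": [0,0,0],"roll": 0}
    - {"xyz": [0,0,0],"roll": 0}
  jaw: 1

```text
time_s: 6.9
position: [0.4889, -0.2833, 0.0414]
eef_rot: [-3.142, 0.0, 0.156]
force: [0.2, 0.1, -0.3]
grip_width: 0.0935
```

```bash
python3 look.py w4 reader_grip trigger_pad
```

```text
6.95 [ 0.4889 -0.2833  0.0414] [-3.1415  0.0001  0.1563] [ 0.1622 -0.3205 -0.3878] 0.09415817662297536
reader_grip [252.5 329.2] 0.82 at z=.06 [ 0.4918 -0.2878  0.06  ]
trigger_pad [246.5 267.3] 0.63 at z=.06 [ 0.4899 -0.2527  0.06  ]
```

Request:
jog_arm:
  increments:
    - {"xyz": [0,0,-53],"roll": 0}
    - {"xyz": [0,0,-53],"roll": 0}
    - {"xyz": [0,0,-53],"roll": 0}
    - {"xyz": [5,-42,-50],"roll": 0}
    - {"xyz": [5,-54,0],"roll": 0}
    - {"xyz": [5,-55,0],"roll": 0}
    - {"xyz": [5,-55,0],"roll": 0}
    - {"xyz": [5,-55,0],"roll": 0}
    - {"xyz": [0,0,0],"roll": 10}
    - {"xyz": [0,0,0],"roll": 10}

```text
time_s: 8.3
position: [0.473, -0.023, 0.2483]
eef_rot: [3.141, -0.0, -0.197]
force: [-0.1, -0.8, 0.0]
grip_width: 0.0941
```

```bash
python3 look.py w5 probe_grip probe cassette_spot cassette holder
```

```text
8.35 [ 0.473  -0.0233  0.2482] [ 3.1416 -0.0001 -0.2074] [ 0.4691 -0.7442  0.1811] 0.09447590566347397
probe_grip [132.5 507.9] 0.72 at z=.06 [ 0.492 -0.286  0.06 ]
probe [107.8 302.9] 0.7 at z=.06 [ 0.5626 -0.0223  0.06  ]
cassette_spot [214.6 126.4] 0.87 at z=.06 [0.4826 0.2552 0.06  ]
cassette [198.6 134.1] 0.73 at z=.06 [0.5021 0.2324 0.06  ]
holder [109.  302.9] 0.9 at z=.06 [ 0.5612 -0.022   0.06  ]
```

View pics/w5.png

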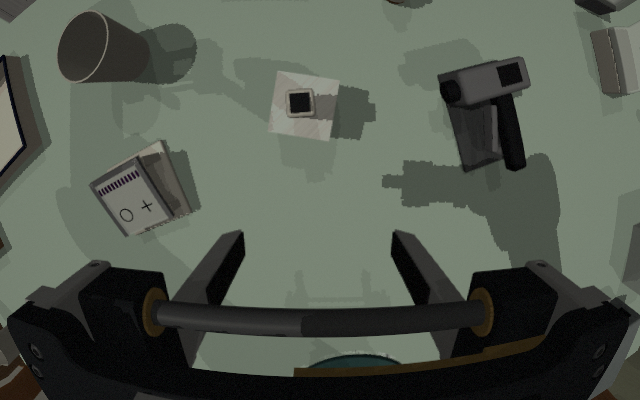

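```bash
python3 - <<'E'
from h import *
np.set_printoptions(precision=4,suppress=True)
p=np.load('pics/w5.npy',allow_pickle=True).item();im=cv2.imread('pics/w5.png')
g=cv2.cvtColor(im,cv2.COLOR_BGR2GRAY)
m=(g[85:120,282:320]<45).astype(np.uint8);n,l,s,c=cv2.connectedComponentsWithStats(m);i=1+np.argmax(s[1:,4]);print(s[i])
ct=np.argwhere(l==i)[:,::-1].astype(np.float32)
b=cv2.boxPoints(cv2.minAreaRect(ct))+[282,85];W=np.array([atz(ray(p,(y,x),True),.146) for x,y in b]);print(b);print(W,W.mean(0))
for k in range(4):
    e=W[(k+1)%4]-W[k];print('edge',np.linalg.norm(e),np.degrees(np.arctan2(e[1],e[0])))
ring=atz(ray(p,(214.6,126),True),.054);cross=atz(ray(p,(206,147),True),.054);e=ring-cross;print('ring',ring,np.linalg.norm(e),'yaw',np.arctan2(-e[0],e[1]))
a=cv2.resize(im[60:150,255:385],(780,540),interpolation=cv2.INTER_CUBIC)
q=cv2.resize(im[130:245,80:205],(650,598),interpolation=cv2.INTER_CUBIC)
cv2.imwrite('pics/c5.png',np.hstack([cv2.resize(a,(400,277)),cv2.resize(q,(301,277))]))
E
```

```text
[  8   8  20  20 367]
[[290.  93.]
 [309.  93.]
 [309. 112.]
 [290. 112.]]
[[ 0.5746 -0.017   0.146 ]
 [ 0.5711 -0.0336  0.146 ]
 [ 0.5542 -0.0302  0.146 ]
 [ 0.5577 -0.0135  0.146 ]] [ 0.5644 -0.0236  0.146 ]
edge 0.01696013966973319 -102.09205274077866
edge 0.017242831225900583 168.594222567198
edge 0.017018793161124538 78.04454885204835
edge 0.017282802653773778 -11.601662158614786
ring [0.4817 0.2608 0.054 ] 0.04265573238338538 yaw 0.11894422148088664
```

View pics/c5.png

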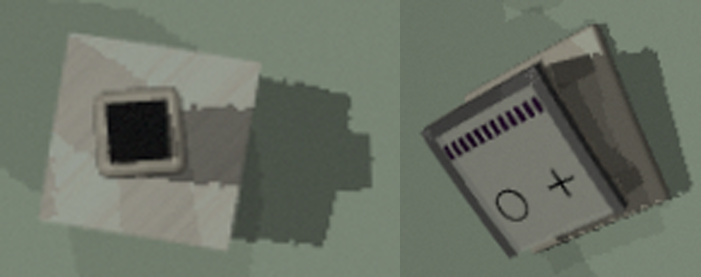

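Request:
jog_arm:
  increments:
    - {"xyz": [0,0,0],"roll": -4.4}
    - {"xyz": [30,-4,10],"roll": 0}
    - {"xyz": [30,-5,20],"roll": 0}
    - {"xyz": [29,-4,30],"roll": 0}
    - {"xyz": [0,0,40],"roll": 0}
    - {"xyz": [0,0,40],"roll": 0}
    - {"xyz": [0,0,13],"roll": 0}
    - {"xyz": [0,0,0],"roll": 0}

```text
time_s: 9.6
position: [0.563, -0.0209, 0.0953]
eef_rot: [-3.141, 0.001, -0.115]
force: [-0.6, -0.5, -0.2]
grip_width: 0.0939
```

```bash
python3 look.py w6 probe_grip probe holder
```

```text
9.65 [ 0.5636 -0.0209  0.0962] [-3.1414 -0.0009 -0.1153] [-0.4047  0.4273  0.245 ] 0.09382248666504128
probe_grip [247.3 326.7] 0.67 at z=.06 [ 0.5435 -0.0242  0.06  ]
probe [230.7 322. ] 0.68 at z=.06 [ 0.5572 -0.0222  0.06  ]
holder [200.1 319.7] 0.93 at z=.06 [ 0.5806 -0.0231  0.06  ]
```

View pics/w6.png

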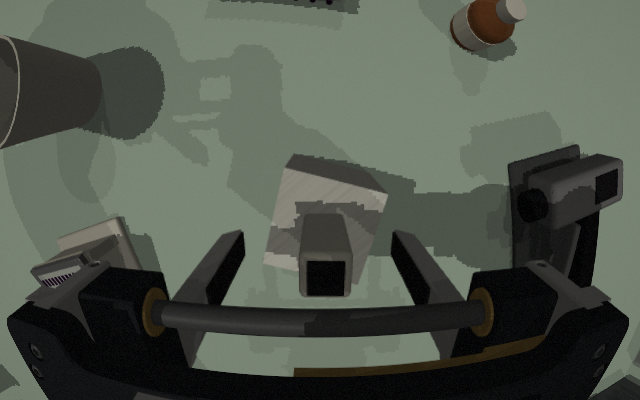

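```bash
python3 - <<'E'
from h import *
p=np.load('pics/w6.npy',allow_pickle=True).item()
im=cv2.imread('pics/w6.png')
c=[atz(ray(p,rc,True),.146) for rc in((278,326),(261,307),(261,344),(295,307),(295,345))]
print(np.round(c,4))
for a,b in((2,1),(4,3)):
    e=c[b]-c[a];print(np.arctan2(-e[0],e[1]))
E
```

```text
[[ 0.5661 -0.0239  0.146 ]
 [ 0.576  -0.0162  0.146 ]
 [ 0.574  -0.033   0.146 ]
 [ 0.5577 -0.0138  0.146 ]
 [ 0.5554 -0.032   0.146 ]]
-0.1191142151055954
-0.12197350905616273
```

Request:
jog_arm:
  increments:
    - {"xyz": [1.5,2.5,0],"roll": 0}
    - {"xyz": [0,0,0],"roll": 0}
    - {"xyz": [0,0,0],"roll": 0}
    - {"xyz": [0,0,0],"roll": 0}
    - {"xyz": [0,0,0],"roll": 0}
    - {"xyz": [0,0,0],"roll": 0}
    - {"xyz": [0,0,0],"roll": 0}
    - {"xyz": [0,0,0],"roll": 0}
    - {"xyz": [0,0,0],"roll": 0}
    - {"xyz": [0,0,0],"roll": 0}
  jaw: -1
  squeeze: 14

```text
time_s: 11.05
position: [0.5642, -0.0236, 0.0951]
eef_rot: [-3.142, 0.0, -0.116]
force: [-0.1, -0.2, 0.2]
grip_width: 0.0259
```

Request:
jog_arm:
  increments:
    - {"xyz": [0,0,-12],"roll": 0}
    - {"xyz": [0,0,-16],"roll": 0}
    - {"xyz": [0,0,-16],"roll": 0}
    - {"xyz": [0,0,0],"roll": 0}

```text
time_s: 11.55
position: [0.5649, -0.0237, 0.1409]
eef_rot: [3.142, -0.002, -0.116]
force: [0.3, -0.2, -2.6]
grip_width: 0.0258
```

Request:
jog_arm:
  increments:
    - {"xyz": [-4,0,0],"roll": 0}
    - {"xyz": [-4,0,0],"roll": 0}
    - {"xyz": [-4,0,0],"roll": 0}
    - {"xyz": [0,0,0],"roll": 0}

```text
time_s: 12.05
position: [0.5517, -0.0223, 0.1389]
eef_rot: [3.141, 0.001, -0.116]
force: [0.9, -1.4, -1.0]
grip_width: 0.0261
```

Request:
jog_arm:
  increments:
    - {"xyz": [-4,0,0],"roll": 0}
    - {"xyz": [-4,0,0],"roll": 0}
    - {"xyz": [-4,0,0],"roll": 0}
    - {"xyz": [-1,0,0],"roll": 0}
    - {"xyz": [0,0,0],"roll": 0}

```text
time_s: 12.68
position: [0.5392, -0.0206, 0.1392]
eef_rot: [-3.142, 0.0, -0.116]
force: [0.7, -2.5, -1.0]
grip_width: 0.026
```

```bash
python3 - <<'E'
from h import *
s=arm.get_state();print(s['time_s'],s['position'],s['force'],s['grip_width'])
p=arm.get_image('scene');cv2.imwrite('pics/s7.png',p['pixels'])
w=arm.get_image('wrist');cv2.imwrite('pics/w7.png',w['pixels'])
a=cv2.resize(p['pixels'][130:250,220:380],(533,400),interpolation=cv2.INTER_CUBIC)
b=cv2.resize(w['pixels'][140:340,220:420],(400,400),interpolation=cv2.INTER_CUBIC)
cv2.imwrite('pics/c7.png',cv2.resize(np.hstack([a,b]),(790,338)))
E
```

```text
12.675 [ 0.53924939 -0.0206058   0.13919555] [ 0.65561235 -2.46331268 -1.03696834] 0.02598468224074623
```

View pics/c7.png

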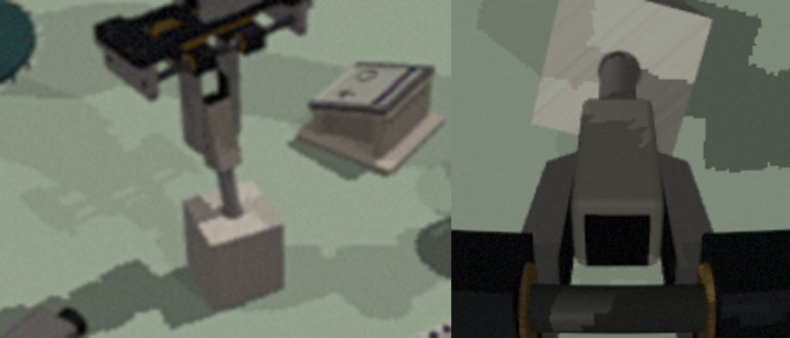

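Request:
jog_arm:
  increments:
    - {"xyz": [0,0,-20],"roll": 0}
    - {"xyz": [0,0,-30],"roll": 0}
    - {"xyz": [0,0,-30],"roll": 0}
    - {"xyz": [0,0,-20],"roll": -4.5}
    - {"xyz": [0,0,0],"roll": -4.5}
    - {"xyz": [0,0,0],"roll": -4.5}
    - {"xyz": [0,0,0],"roll": 0}
  squeeze: 30

```text
time_s: 13.65
position: [0.5391, -0.0204, 0.239]
eef_rot: [-3.141, 0.001, 0.12]
force: [0.3, -0.5, -2.4]
grip_width: 0.0258
```

```bash
cat > tip.py <<'E'
from h import *
import sys
np.set_printoptions(precision=4,suppress=True)
s=arm.get_state();tcp=s['position'];Rt=rot(s['eef_rot']);print(s['time_s'],tcp,s['eef_rot'],s['force'],s['grip_width'])
ps={n:arm.get_image(n) for n in('scene','top','wrist')}
for n,p in ps.items(): cv2.imwrite(f'pics/{sys.argv[1]}{n}.png',p['pixels'])
P=tcp+Rt@[0,0,-.019]
for t in ['probe_point','probe','probe_grip','cassette_spot','cassette','trigger_pad','reader_grip']:
    rs={}
    for n,p in ps.items():
        d=arm.tip_of(t,p)
        if d:
            r=rs[n]=ray(p,d[0]['at'],n=='wrist');print(t,n,np.round(d[0]['at'],1),round(d[0]['conf'],2),end=' ')
            o,dd=r
            if t in('probe_point','probe'):   # in tool frame, intersect with plane tool y=0
                o2=Rt.T@(o-P);d2=Rt.T@dd
                if abs(d2[1])>.3: q=o2-d2*o2[1]/d2[1];print('plane tilt',np.arctan2(q[0],q[2]),q)
                else:
                    L=.102 if t=='probe_point' else .034   # sphere
                    b=o2@d2;k=b*b-o2@o2+L*L
                    for sg in(-1,1):
                        if k>0: q=o2+d2*(-b+sg*np.sqrt(k));print('sph tilt',np.arctan2(q[0],q[2]),q,end=' ')
                    print()
            else: print('z.054',atz(r,.054))
    if len(rs)>1: print('   ',list(rs),*tri(list(rs.values())))
E
python3 tip.py t8
```

```text
13.65 [ 0.5391 -0.0204  0.239 ] [-3.141   0.0007  0.1196] [ 0.2834 -0.5042 -2.3836] 0.025757751356948574
probe_point wrist [236.8 502.4] 0.65 plane tilt 2.694120907107692 [ 0.0753  0.     -0.157 ]
probe scene [154.4 302.1] 0.78 plane tilt 0.6551955149547257 [0.0239 0.     0.0311]
probe wrist [215.8 317.7] 0.79 sph tilt 2.0820667628520066 [ 0.0296 -0.0014 -0.0166] sph tilt 0.4273927262398719 [ 0.0141 -0.0014  0.0309] 
    ['scene', 'wrist'] [ 0.5551 -0.0153  0.2238] [np.float64(3.8), np.float64(3.8)]
probe_grip scene [142.9 295.2] 0.75 z.054 [0.302 0.199 0.054]
probe_grip top [270.5 227.2] 0.19 z.054 [0.4761 0.2636 0.054 ]
probe_grip wrist [241.5 318.6] 0.57 z.054 [ 0.4626 -0.0292  0.054 ]
    ['scene', 'top', 'wrist'] [0.4975 0.0758 0.2262] [np.float64(49.9), np.float64(141.7), np.float64(102.4)]
cassette_spot scene [155.4 346.5] 0.74 z.054 [0.4697 0.2572 0.054 ]
cassette_spot top [269.7 224.1] 0.92 z.054 [0.4783 0.272  0.054 ]
cassette_spot wrist [201.  115.8] 0.85 z.054 [0.4817 0.2634 0.054 ]
    ['scene', 'top', 'wrist'] [0.4754 0.266  0.0519] [np.float64(10.0), np.float64(6.9), n
[... 229 characters left out ...]
] [0.5054 0.2468 0.039 ] [np.float64(0.9), np.float64(6.2), np.float64(5.5)]
trigger_pad scene [242.5 208.4] 0.5 z.054 [ 0.4807 -0.2575  0.054 ]
trigger_pad top [264.3 420.3] 0.45 z.054 [ 0.4843 -0.2574  0.054 ]
trigger_pad wrist [238.7 482.1] 0.64 z.054 [ 0.4879 -0.2575  0.054 ]
    ['scene', 'top', 'wrist'] [ 0.4852 -0.2578  0.0554] [np.float64(2.5), np.float64(1.1), np.float64(3.0)]
reader_grip scene [252.2 200. ] 0.65 z.054 [ 0.4935 -0.2896  0.054 ]
reader_grip top [264.  434.2] 0.85 z.054 [ 0.4845 -0.295   0.054 ]
reader_grip wrist [240.6 502.1] 0.7 z.054 [ 0.4876 -0.2945  0.054 ]
    ['scene', 'top', 'wrist'] [ 0.488  -0.2925  0.0537] [np.float64(5.4), np.float64(4.2), np.float64(1.7)]
```

Request:
jog_arm:
  increments:
    - {"xyz": [-8,-36,0],"roll": 0}
    - {"xyz": [-8,-36,0],"roll": 0}
    - {"xyz": [-8,-36,0],"roll": 0}
    - {"xyz": [-8,-36,0],"roll": 0}
    - {"xyz": [-8,-36,10],"roll": 0}
    - {"xyz": [-8,-36,13],"roll": 0}
    - {"xyz": [-8,-36,15],"roll": 0}
    - {"xyz": [-9,-35,20],"roll": 0}
    - {"xyz": [0,0,20],"roll": 0}
    - {"xyz": [0,0,0],"roll": 0}

```text
time_s: 16.1
position: [0.4398, 0.2563, 0.1603]
eef_rot: [3.141, 0.002, 0.12]
force: [-0.1, 0.0, -0.8]
grip_width: 0.0259
```

```bash
cat > hov.py <<'E'
from h import *
import sys
np.set_printoptions(precision=4,suppress=True)
s=arm.get_state();print(s['time_s'],s['position'],s['eef_rot'],s['force'],s['grip_width'])
for n in('scene','top','wrist'):
    p=arm.get_image(n);cv2.imwrite(f'pics/{sys.argv[1]}{n}.png',p['pixels']);np.save(f'pics/{sys.argv[1]}{n}.npy',{k:p[k] for k in('xyz','attitude','intrinsics')},allow_pickle=True)
    for t in('probe_point','probe','cassette_spot'):
        for d in arm.tip_of(t,p)[:1]: print(n,t,np.round(d['at'],1),round(d['conf'],2))
sc=cv2.imread(f'pics/{sys.argv[1]}scene.png')[90:190,290:390];w=cv2.imread(f'pics/{sys.argv[1]}wrist.png')[100:320,200:420]
z=lambda a,k:cv2.resize(a,None,fx=k,fy=k,interpolation=cv2.INTER_CUBIC)
cv2.imwrite(f'pics/{sys.argv[1]}.png',np.hstack([cv2.resize(z(sc,4),(396,396)),cv2.resize(w,(396,396),interpolation=cv2.INTER_CUBIC)]))
E
python3 hov.py h9
```

```text
16.1 [0.4398 0.2563 0.1603] [3.1411 0.0022 0.1203] [-0.0931  0.0198 -0.756 ] 0.02591201579059816
scene probe [128.1 344.6] 0.82
scene cassette_spot [154.5 347.3] 0.81
top cassette_spot [268.8 229.5] 0.85
wrist probe_point [156.1 320.3] 0.61
wrist probe [216.5 318.9] 0.79
wrist cassette_spot [156.1 319.4] 0.96
```

View pics/h9.png

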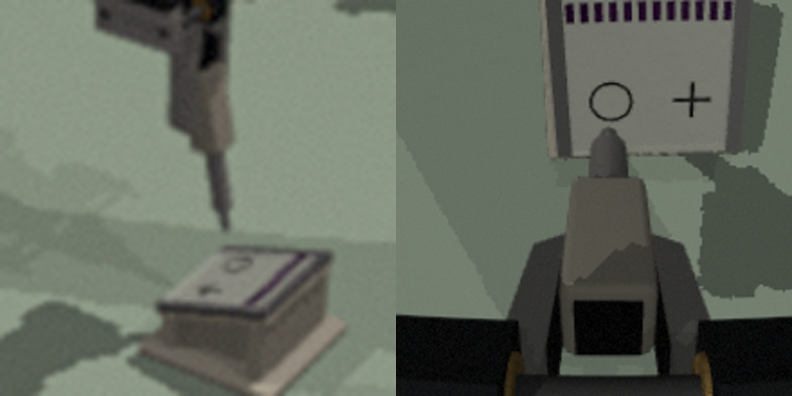

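```bash
python3 - <<'E'
from h import *
np.set_printoptions(precision=4,suppress=True)
L=lambda n:np.load(f'pics/h9{n}.npy',allow_pickle=True).item()
w,s,t=L('wrist'),L('scene'),L('top')
Rt=rot([3.1411,.0022,.1203]);P=np.array([.4398,.2563,.1603])+Rt@[0,0,-.019]
tw=ray(w,(172,318.9),True);ts=ray(s,(148.1,347.3))
x,r=tri([tw,ts]);print('tip tri',x,r,'tool',Rt.T@(x-P))
o,d=tw;o2=Rt.T@(o-P);d2=Rt.T@d;b=o2@d2;k=b*b-o2@o2+.102**2;q=o2+d2*(-b+np.sqrt(k));print('sph',q,'tilt',np.arctan2(q[0],q[2]),'world',P+Rt@q)
o,d=ts;o2=Rt.T@(o-P);d2=Rt.T@d;q=o2-d2*o2[1]/d2[1];print('scene plane',q,np.arctan2(q[0],q[2]),np.linalg.norm(q))
rr=[ray(w,(156.1,319.2),True),ray(s,(154.5,347.3)),ray(t,(268.8,229.3))]
print('ring all',*tri(rr));print('w+s',*tri(rr[:2]),'w+t',*tri(rr[::2]),'s+t',*tri(rr[1:]))
print([atz(a,.054) for a in rr])
# cap edges (top of grip) in wrist: front/back rows
for rc in((266.7,318),(297,318)): o,d=ray(w,rc,True);print('cap',Rt.T@(o-P),Rt.T@d)
c=atz(ray(w,(155,364),True),.054);e=atz(rr[0],.054)-c;print('yaw',np.arctan2(-e[0],e[1]),np.linalg.norm(e))
E
```

```text
tip tri [0.4701 0.2601 0.0789] [np.float64(0.7), np.float64(0.7)] tool [ 0.0307 -0.0001  0.1003]
sph [ 0.032  -0.0005  0.0969] tilt 0.3188461662370692 world [0.4713 0.2605 0.0824]
scene plane [0.03   0.     0.1003] 0.2905336744770012 0.10473857265575155
ring all [0.4792 0.2575 0.0601] [np.float64(4.8), np.float64(5.2), np.float64(1.7)]
w+s [0.4779 0.2586 0.0592] [np.float64(4.9), np.float64(4.9)] w+t [0.4801 0.261  0.0422] [np.float64(0.3), np.float64(0.3)] s+t [0.4789 0.2538 0.0634] [np.float64(2.6), np.float64(2.6)]
[array([0.4813, 0.2613, 0.054 ]), array([0.4682, 0.2627, 0.054 ]), array([0.4805, 0.258 , 0.054 ])]
cap [ 0.0766 -0.0014 -0.1605] [-0.4597  0.0003  0.8881]
cap [ 0.0766 -0.0014 -0.1605] [-0.5443  0.0002  0.8389]
yaw 0.15122269733155966 0.041791106667118154
```

Request:
jog_arm:
  increments:
    - {"xyz": [1.5,0,4.8],"roll": 0}
    - {"xyz": [1.5,0,4.8],"roll": 0}
    - {"xyz": [1.5,0,4.8],"roll": 0}
    - {"xyz": [0.8,0,2.6],"roll": 0}
    - {"xyz": [0,0,0],"roll": 0}
    - {"xyz": [0,0,0],"roll": 0}

```text
time_s: 17.45
position: [0.4458, 0.2573, 0.1443]
eef_rot: [-3.141, -0.0, 0.12]
force: [-0.5, 0.2, -1.9]
grip_width: 0.0255
```

```bash
sed -i 's/w=cv2.imread(\(.*\))\[100:320,200:420\]/w=cv2.imread(\1)[120:230,265:375]/; s/\[90:190,290:390\]/[110:180,310:380]/' hov.py; python3 hov.py h10; grep -c '120:230' hov.py
```

```text
17.45 [0.4458 0.2573 0.1443] [-3.1414 -0.0001  0.1198] [-0.4766  0.1618 -1.9397] 0.025492403231995482
scene probe [133.5 346.2] 0.53
scene cassette_spot [157.1 346.2] 0.91
top cassette_spot [269.1 228.2] 0.81
wrist probe_point [170.7 317.9] 0.52
wrist probe [215.9 317.1] 0.87
wrist cassette_spot [162.7 317.7] 0.64
1
```

View pics/h10.png

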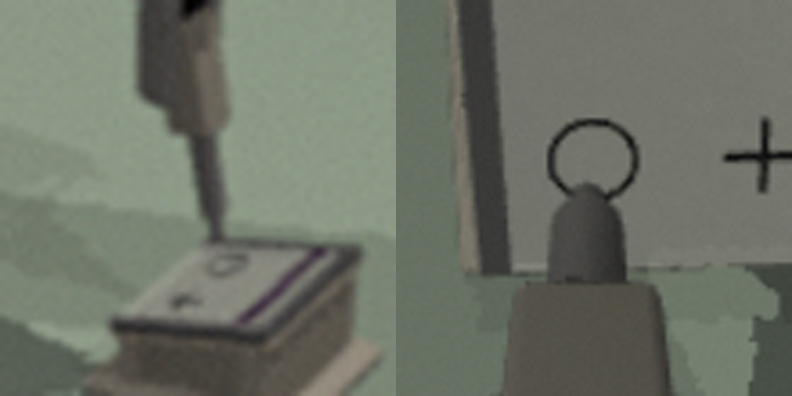

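```bash
python3 - <<'E'
from h import *
np.set_printoptions(precision=4,suppress=True)
L=lambda n:np.load(f'pics/h10{n}.npy',allow_pickle=True).item()
w,s,t=L('wrist'),L('scene'),L('top')
x,r=tri([ray(w,(170.8,318.3),True),ray(s,(152.4,348.2))])
y,r2=tri([ray(w,(164.4,319.7),True),ray(s,(156.8,350.1))])
print('tip',x,r,'ring',y,r2)
Rt=rot([3.1414,0,.1198]);P=np.array([.4458,.2573,.1443])+Rt@[0,0,-.019]
o,d=ray(w,(170.8,318.3),True);o2=Rt.T@(o-P);d2=Rt.T@d;b=o2@d2;k=b*b-o2@o2+.102**2;q=o2+d2*(-b+np.sqrt(k));x2=P+Rt@q;print('sph',q,np.arctan2(q[0],q[2]),x2)
Rc=R.from_euler('z',.13).as_matrix()@R.from_euler('y',-.30).as_matrix()
for a in(x,x2):
  for b in (y,atz(ray(w,(164.4,319.7),True),.054)): print('tip in ring frame mm',1000*Rc.T@(a-b))
E
```

```text
tip [0.4755 0.2608 0.0652] [np.float64(2.0), np.float64(2.0)] ring [0.4809 0.2611 0.0521] [np.float64(0.1), np.float64(0.1)]
sph [ 0.032  -0.0009  0.0969] 0.31895761544160794 [0.4775 0.262  0.0664]
tip in ring frame mm [-1.2581  0.3703 14.1435]
tip in ring frame mm [-2.0314  0.4025 12.3436]
tip in ring frame mm [ 1.0843  1.2579 14.7336]
tip in ring frame mm [ 0.3109  1.2901 12.9336]
```

Request:
jog_arm:
  increments:
    - {"xyz": [1.1,0,3.5],"roll": 0}
    - {"xyz": [1.1,0,3.5],"roll": 0}
    - {"xyz": [0.9,0,2.9],"roll": 0}
    - {"xyz": [0,0,0],"roll": 0}
    - {"xyz": [0,0,0],"roll": 0}

```text
time_s: 18.68
position: [0.4488, 0.2575, 0.1343]
eef_rot: [-3.142, 0.0, 0.12]
force: [0.3, -0.8, -1.0]
grip_width: 0.0262
```

Request:
jog_arm:
  increments:
    - {"xyz": [0,0,0],"roll": 0}
    - {"xyz": [0,0,0],"roll": 0}

```text
time_s: 18.92
position: [0.4489, 0.2575, 0.1344]
eef_rot: [-3.141, -0.0, 0.12]
force: [-0.3, 0.7, -0.5]
grip_width: 0.0258
```

Request:
jog_arm:
  increments:
    - {"xyz": [0.6,0,1.9],"roll": 0}
    - {"xyz": [0,0,0],"roll": 0}
    - {"xyz": [0,0,0],"roll": 0}

```text
time_s: 19.3
position: [0.4495, 0.2576, 0.1324]
eef_rot: [-3.141, 0.0, 0.12]
force: [-0.7, 0.1, -0.2]
grip_width: 0.0259
```

Request:
jog_arm:
  increments:
    - {"xyz": [0.6,0,1.9],"roll": 0}
    - {"xyz": [0,0,0],"roll": 0}
    - {"xyz": [0,0,0],"roll": 0}

```text
time_s: 19.68
position: [0.45, 0.2577, 0.1305]
eef_rot: [-3.142, 0.0, 0.12]
force: [-0.7, 0.5, 0.8]
grip_width: 0.0259
```

```bash
cat > f.py <<'E'
from h import *
F=[]
for i in range(8): arm.get_image('wrist');F.append(arm.get_state()['force'])
print(np.mean(F,0).round(2),np.std(F,0).round(2),arm.get_state()['time_s'])
E
python3 f.py
```

```text
[-0.94 -0.23  0.05] [0.26 0.39 0.49] 20.075
```

Request:
jog_arm:
  increments:
    - {"xyz": [0.6,0,1.9],"roll": 0}
    - {"xyz": [0,0,0],"roll": 0}
    - {"xyz": [0,0,0],"roll": 0}

```text
time_s: 20.45
position: [0.4506, 0.2578, 0.1286]
eef_rot: [-3.141, 0.0, 0.12]
force: [-1.2, -0.3, 1.6]
grip_width: 0.026
```

```bash
python3 f.py
```

```text
[-1.79 -0.1   0.78] [0.55 0.54 0.36] 20.85
```

```bash
python3 hov.py h11
```

```text
20.85 [0.4506 0.2577 0.1286] [-3.1415  0.0001  0.1197] [-2.3598 -1.0399  0.8338] 0.02566229964440531
scene probe_point [136.7 347.3] 0.73
scene probe [137.1 348.8] 0.48
scene cassette_spot [153.  350.2] 0.57
top cassette_spot [267.  229.3] 0.77
wrist probe_point [213.5 318.6] 0.37
wrist probe [213.8 317.5] 0.9
wrist cassette_spot [172.5 319.1] 0.66
```

View pics/h11.png

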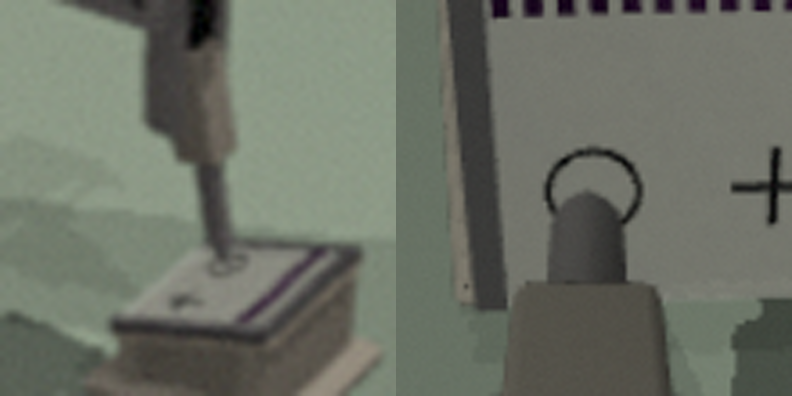

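Request:
jog_arm:
  increments:
    - {"xyz": [0.3,0,1.0],"roll": 0}
    - {"xyz": [0,0,0],"roll": 0}
    - {"xyz": [0,0,0],"roll": 0}
    - {"xyz": [0,0,0],"roll": 0}

```text
time_s: 21.95
position: [0.451, 0.2578, 0.1276]
eef_rot: [-3.141, 0.0, 0.12]
force: [-0.9, 0.5, -0.1]
grip_width: 0.026
```

```bash
python3 f.py; python3 - <<'E'
from h import *
s=arm.get_state();print(s['position'],s['eef_rot'],s['grip_width']);print(arm.hand_in())
E
```

```text
[-2.55  0.35  0.69] [0.4  0.57 0.5 ] 22.35
[0.45095366 0.25776088 0.12757867] [-3.14154207e+00  6.29863332e-05  1.19722066e-01] 0.02569521099270926
the job is handed in; nothing more can be done
None
```

The job is handed in at about 22 s of the 58 s allowed. The arm is still holding the probe on the ring mark. I got no verdict back, so the results below are from my own measurements.

- **Trigger:** I squeezed it between the fingers down to a 39.5 mm opening, where home is 40 mm, and held it for more than 0.5 s. After release the camera showed it back at its rest position.
- **Probe grip and tilt:** I gripped the probe in its holder. Moves can only turn the tool about its own vertical axis, so I tilted the probe about 0.30 rad in the fingers by dragging its stem against the holder's rim. I then drew it out with a 30 N grip and turned the tool to match the cassette.
- **Position and angle:** The tip is inside the ring, about 2–3 mm down-slope of its centre. The tilt measured 0.29 to 0.32 rad against the 0.30 needed.
- **Tip depth:** I estimate it is pushed in about 4–7 mm, from a contact force of roughly 2.5–3 N. The camera gap gave 3.5–5.5 mm and the force gave about 5–6.5 mm, so the two disagree by 1–2 mm. Both are within the 2–9.5 mm limits.
- **Last readings:** The last 1 mm raised the sideways force from about 1.8 to 2.5 N but did not raise the vertical force. That suggests some friction at the tip. I had used all my picture views by then, so I did not look again after that step.
- **Other things:** The arm stayed well clear of the well plate, tub and bottle, though I did not re-measure them.

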